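# Load the label roll and hold the feed lever at its third click

### The job

Fit the white roll of labels over the upright spindle of the label dispenser so that it stands flat on the turntable, and let go of it. Then press the orange feed lever down past its first two clicks to the third (the red marks), short of its bottom stop, and finish with the robot still holding it down there against its return spring. Leave the other things on the worktop where they are.

Things in the scene. Friction and masses are not known exactly. Their poses are not given: they have to be found in the camera images.
- roll_center (a point): centre (half-way up) of the loose roll of white labels, standing upright on the worktop at the left (not the wide, flat masking-tape roll): 56 mm across, 50 mm high. Through hole along its z axis (up) 26 mm in diameter; brown cardboard core, 1.5 mm proud at both ends; about 120 g.
- dispenser: fixed white label dispenser; origin: centre of underside. Base 150 (x, away from the robot) x 250 (y, left) x 22 mm. At y +72 mm a grey turntable 86 mm across with a steel spindle; at y -72, x 30 to 70 mm a white tower 60 mm wide, top at 132 mm, from whose slotted front the feed lever juts towards the robot. Steel pins 8 mm thick, top at 52 mm, at (45, 15) and (-45, 10) mm.
- seat (a point): centre of the turntable's top at the foot of the spindle, 28 mm above the worktop, axes as the dispenser's. A roll that is fully down has its centre 25 mm above this point.
- spindle_top (a point): tip of the fixed upright steel spindle: 60 mm above the turntable, 88 mm above the worktop; 21 mm in diameter, its last 8 mm tapering to 10 mm.
- lever_pad (a point): centre of the top face of the feed lever's orange pad, to be pressed straight down; 40 (x) x 42 (y) x 12 mm, its far edge 20 mm in front of the tower. 130 mm above the worktop at rest, 85 mm at the third click. Axes as the dispenser's. Marks beside the slot, level with the lever's dark arm: black for rest, first and second click, red for the third.
- feed_lever (a joint): downward travel of the feed lever, m: 0 at rest (up). Bumps at 0.008, 0.023 and 0.038 give the clicks; first, second and third position are 0.015, 0.030 and 0.045, the bottom stop 0.055. A spring pushes it up with about 4 N at rest, 8 N at the third click; each bump resists with 2 N more, then gives way. Let go anywhere, it springs all the way up.
- mug_tea: white mug with red spots, 92x127x107 mm, at the right rear; origin at the centre of its underside; stays where it is
- tumbler: clear drinking glass, 78 mm across, 93 mm high, at the right rear; origin at the centre of its underside; stays where it is
- salt: small glass salt shaker with a grey cap, 44 mm across, 90 mm high, behind the dispenser; origin at the centre of its underside; stays where it is
- masking_tape: flat beige roll of masking tape, 104 mm across, 25 mm high, at the rear; origin at the centre of its underside; stays where it is
Things that resemble listed ones, but are neither listed nor needed, are in the scene too. What is shaped like the part that bears roll_center but turquoise is not meant.

How it is judged (in metres and radians):
On the way, in this order (a step that is already met when the one before it is completed fails the run):
1. the roll stands fully down on the spindle, let go, with the lever not yet pressed (horizontal distance between roll_center and seat below 0.005 m and z of roll_center in the frame of seat between 0.021 and 0.029 m and angle between roll_center's own z axis and vertical below 0.1 rad and value of joint feed_lever below 0.005 m and distance between the grasp point and roll_center above 0.07 m), for 0.2 s.
2. the lever is at its third click (value of joint feed_lever between 0.04 and 0.051 m), for 0.3 s.
At the end, for the whole second after the job is handed in: The roll stands on the turntable (centre within 5 mm of the spindle's axis and 4 mm of its seated height, tilted less than 0.1 rad), let go (grasp point over 70 mm from its centre); the lever is held at its third click, travel between 40 and 51 mm, by the robot's fingers pressing with over 2 N (all of step 2 and horizontal distance between roll_center and seat below 0.005 m and z of roll_center in the frame of seat between 0.021 and 0.029 m and angle between roll_center's own z axis and vertical below 0.1 rad and contact force between the fingers and dispenser above 2 N and distance between the grasp point and roll_center above 0.07 m); the arm keeps its last pose, push and grip.
It fails at once if the spotted mug is moved by more than 30 mm (distance of mug_tea from where it was at the start of the episode above 0.03 m).
It fails at once if the glass is moved by more than 30 mm (distance of tumbler from where it was at the start of the episode above 0.03 m).
It fails at once if the salt shaker is moved by more than 30 mm (distance of salt from where it was at the start of the episode above 0.03 m).
It fails at once if the masking tape is moved by more than 30 mm (distance of masking_tape from where it was at the start of the episode above 0.03 m).
It also fails if it takes over 53 s, if anything falls off the work surface, if the arm or the gripper's body presses on something with over 40 N, if the wrist force passes 120 N, or if a joint passes its speed limit or range.

### The arm

A 7-joint arm with a two-finger parallel gripper is mounted at the origin on a cart in front of the work surface, level with it; the furniture and walls round the work are solid. World frame = base frame: x ahead of the robot, y to its left, z up, the work surface at z = 0. Lengths are in mm, angles in rad, forces in N, time in s.
With the tool pointing down it reaches from about 400 to 850 mm from the base axis. Payload 4.5 kg.
Tool frame: the origin (TCP) lies midway between the tips of the shut fingers; the grasp point (between the pads) lies env.grasp_offset behind it (env.grasp_offset is the distance from the TCP to the grasp point, in mm); z points along the fingers, y is the line along which they close (so a half turn about z gives the same grasp; the last joint's range is limited). The gripper opens to 88 mm and grips with 3 to 60 N. Pads are 18 mm wide; open, the fingers measure 123 mm over their backs; the gripper's body (75 mm by 187 mm) begins 45 mm behind the grasp point.
Start: joints at [-1.207, 0.689, -0.195, 1.565, 0.157, 0.902, -0.215], TCP at [202.39, 591.348, 238.743] pointing down, gripper open.
Joint ranges: [-3.01, 3.01], [-0.46, 2.08], [-1.47, 1.51], [0.13, 2.56], [-1, 4.14], [0.04, 2.09], [-2.66, 2.66]. Speed limits (rad/s): [2.57, 2.57, 3.14, 3.14, 3.14, 3.14, 3.14].

### API

Orientations are given as a rotation vector (axis times angle).
In Python, from workcell import env gives the robot as it stands.
- The arm moves only by the tool apply_moves, never from a script. Its arguments are lists of equal length, an entry for each row: "translation": the shift along the tool's x, y, z in cm, a list of three; "rotation": the turn, a rotation vector about the tool's x, y, z in degrees, a list of three. A call has 1 to 5 rows; each row is the pose to reach, as a shift and turn from the pose commanded when the call began, along the tool's axes at that moment; what a row does not reach only later rows make up. A row lasts 1/8 s, in which the tool goes at most 62.5 mm and 10.7 degrees, less where a joint would pass 70% of its speed; a pose out of reach is approached as far as the arm can. A call with a gripper value outside its range is refused whole. "grip" is the closure in counts, from 0 (fully open) to 255 (shut), set as the call begins (left out, the last holds). The fingers move at their own pace and stop on an object; "grip_force" is the grip in N (left out, the last holds). Time passes only in rows, so rows that repeat a pose let the fingers close. It gives the time, the measured TCP pose, the force, the opening and the grip force at its end, in the units of the state.
- env.observe(): the state, without advancing time (a new reading comes with each control period).
- env.read_camera(name): name is "scene" or "top" or "wrist"; returns a dict with "color" (420x560x3 uint8, red, green, blue), "K" (3x3 intrinsics, pixels), "view" (4x4, takes a point from world to camera coordinates); the wrist camera has in their place "mount" (4x4, takes a point from camera to tool coordinates, whose origin is the TCP and whose axes are the flange's). Camera axes: x right, y down, z forward; pixel columns grow to the right and rows downward; lengths in mm; the calibration is good to about 2 mm. A picture is of the moment at which its call begins: read the wrist's pose just before it. There is no depth.
- env.hand_in(): hands the job in; it is judged then, once.
The state is a dict: "time": time; "joints": joint angles; "qd": joint speeds; "joint_torque": joint torques, N m; "position": TCP position; "eef_rot": TCP orientation; "wrist_force": force on the tool from outside, world axes, zero at the start; "ft_torque": the same for the moment, N m; "width": opening from 0.0 (shut) to 1.0 (fully open); "grip_force": force on a finger pad.
Only numpy, scipy, OpenCV 4.12 (cv2) and the standard library are available. Lean on these libraries where they do the work, as an engineer would, in place of code of your own. Each camera call takes 0.05 s, during which the arm holds its last target. There are 200 camera calls.

## Working session

There is one attempt and no reset: what is moved stays moved. The work goes in short steps, Python scripts to look and compute and a tool call to move; the robot and the scene stay as the last step left them, time stands still between calls to the robot, and variables do not carry over. Pictures are saved under pics/ and viewed, at most 10 in all, crops included, and the job is handed in when it is done.

Besides the shell and the picture viewer there is one more tool, called after "Request:" as name(argument=value, ...) on one line, values as JSON. apply_moves: Moves the arm, as the interface text tells. Its arguments: {"type":"object","properties":{"translation":{"type":"array","items":{"type":"array","items":{"type":"number"}}},"rotation":{"type":"array","items":{"type":"array","items":{"type":"number"}}},"grip":{"type":"number"},"grip_force":{"type":"number"}},"required":["translation","rotation"]}

```bash
mkdir -p pics; ls; python3 - <<'E'
from workcell import env
import cv2,numpy as np
o=env.observe();print(o, env.grasp_offset)
for n in ["scene","top","wrist"]:
    c=env.read_camera(n);cv2.imwrite(f"pics/{n}0.png",c["color"][...,::-1]);print(n,c["K"],c.get("view"),c.get("mount"))
E
```

```text
pics
{'time': 0.0, 'joints': array([-1.20721635,  0.68997307, -0.19452124,  1.56633562,  0.15729141,
        0.90252911, -0.21511341]), 'qd': array([ 0.00067907,  0.00055181,  0.00112058, -0.00153799,  0.00078045,
       -0.00166007, -0.0002287 ]), 'joint_torque': array([-2.80389204e-04, -5.27548063e+01, -1.26687393e+00, -1.53428900e+01,
       -5.26972453e-02,  6.62979161e-03,  1.59103256e-04]), 'position': array([202.23310281, 590.70145447, 237.91928749]), 'eef_rot': array([-5.15534958e-01, -3.09882396e+00,  2.89835456e-03]), 'wrist_force': array([-0.34598412,  0.35067065, -0.3298054 ]), 'ft_torque': array([-0.01864842, -0.01941738, -0.02580367]), 'grip_force': 0.0, 'width': 0.9946980403647826} 18.700000000000003
scene [[459.0015948    0.         273.26582587]
 [  0.         459.0015948  209.91375551]
 [  0.           0.           1.        ]] [[ 8.10114217e-01 -5.85968644e-01  1.88600985e-02 -4.68319342e+02]
 [-3.78507256e-01 -5.47319480e-01 -7.46440650e-01  2.60319743e+02]
 [ 4.47713314e-01  5.97563499e-01 -6.65184676e-01  1.11976878e+03]
 [ 0.00000000e+00  0.00000000e+00  0.00000000e+00  1.00000000e+00]] None
top [[468.16828826   0.         281.15606053]
 [  0.         468.16828826 206.91297589]
 [  0.           0.           1.        ]] [[-2.94508938e-02 -9.99500816e-01 -1.14352063e-02 -3.42648453e+01]
 [-9.91725527e-01  3.06480636e-02 -1.24664249e-01  5.52940331e+02]
 [ 1.24952486e-01  7.66911244e-03 -9.92133086e-01  1.70695401e+03]
 [ 0.00000000e+00  0.00000000e+00  0.00000000e+00  1.00000000e+00]] None
wrist [[375.84616376   0.         281.09764596]
 [  0.         375.84616376 206.75833946]
 [  0.           0.           1.        ]] None [[-4.69974333e-04 -9.62528491e-01 -2.71180167e-01  6.93587732e+01]
 [ 9.99998950e-01 -8.24141466e-04  1.19214397e-03  5.70867750e-01]
 [-1.37096336e-03 -2.71179322e-01  9.62527868e-01 -1.45258853e+02]
 [ 0.00000000e+00  0.00000000e+00  0.00000000e+00  1.00000000e+00]]
```

View pics/top0.png

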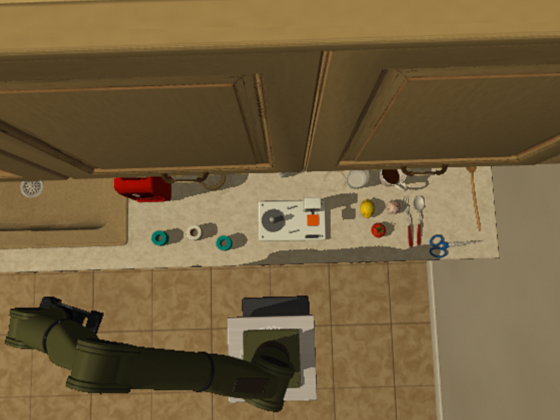

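View pics/scene0.png

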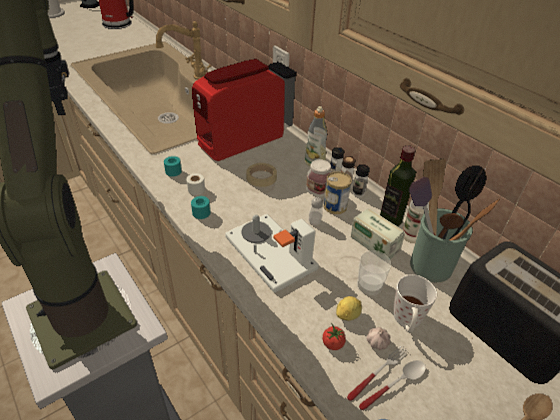

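The top view shows the white roll with a brown core at about (195,232), turquoise look-alikes at (160,238) and (224,242), and the dispenser at about (292,220) with its spindle at about (272,218) and its orange pad at (313,219). In the scene view the white roll is at (196,185), between the turquoise ones at (173,165) and (201,207). The masking tape at (262,174) is wide and flat. The white upright roll is the one meant. I'll measure it and confirm with a crop.

```bash
cat > h.py <<'E'
import numpy as np,cv2
from scipy.spatial.transform import Rotation as R
def cam_pose(c,obs=None):
    "returns rotation cam->world and camera centre"
    if "view" in c:
        V=c["view"];return V[:3,:3].T,-V[:3,:3].T@V[:3,3]
    Rt=R.from_rotvec(obs["eef_rot"]).as_matrix();M=c["mount"]
    return Rt@M[:3,:3],Rt@M[:3,3]+obs["position"]
def ray(c,uv,z,obs=None):
    A,o=cam_pose(c,obs);d=A@np.linalg.solve(c["K"],[*uv,1]);return o+d*(z-o[2])/d[2]
def tri(l):
    "l: list of (c,uv,obs) -> least squares point, residual"
    S=np.zeros((3,3));b=np.zeros(3);L=[]
    for c,uv,ob in l:
        A,o=cam_pose(c,ob);d=A@np.linalg.solve(c["K"],[*uv,1]);d/=np.linalg.norm(d)
        P=np.eye(3)-np.outer(d,d);S+=P;b+=P@o;L.append((P,o))
    x=np.linalg.solve(S,b);return x,[round(float(np.linalg.norm(P@(x-o))),1) for P,o in L]
def proj(c,p,obs=None):
    A,o=cam_pose(c,obs);q=c["K"]@(A.T@(np.asarray(p)-o));return q[:2]/q[2]
E
python3 - <<'E'
from workcell import env
from h import *
t=env.read_camera("top");s=env.read_camera("scene")
for n,c in(("t",t),("s",s)):
    hsv=cv2.cvtColor(c["color"],cv2.COLOR_RGB2HSV)
    m=cv2.inRange(hsv,(4,170,150),(16,255,255))
    k,l,st,ce=cv2.connectedComponentsWithStats(m)
    for i in range(1,k):
        if st[i,4]>25: print(n,"orange",st[i],ce[i], ray(c,ce[i],130).round())
print("roll top, via top cam",ray(t,(195,232),50), "scene", ray(s,(196,178),50))
a=cv2.resize(t["color"][180:260,140:350],None,fx=3.8,fy=3.8,interpolation=2)
b=cv2.resize(s["color"][145:295,150:330],None,fx=3.8,fy=3.8,interpolation=2)[:, :684]
b=cv2.resize(b,None,fx=.5,fy=.5) if 0 else b
im=np.zeros((600,798,3),np.uint8);im[:304,:798]=a[:304,:798];cv2.imwrite("pics/t1.png",a[...,::-1]);cv2.imwrite("pics/s1.png",b[...,::-1]);print(a.shape,b.shape)
E
```

```text
t orange [307 215  12  11 121] [312.47107438 219.54545455] [ 492. -160.  130.]
t orange [371 225   8  12  38] [374.34210526 231.36842105] [ 444. -374.  130.]
s orange [274 230  20  15 172] [283.4127907 237.       ] [ 488. -164.  130.]
roll top, via top cam [466.72750222 267.65977649  50.        ] scene [468.45974564 268.51731571  50.        ]
(304, 798, 3) (570, 684, 3)
```

View pics/t1.png

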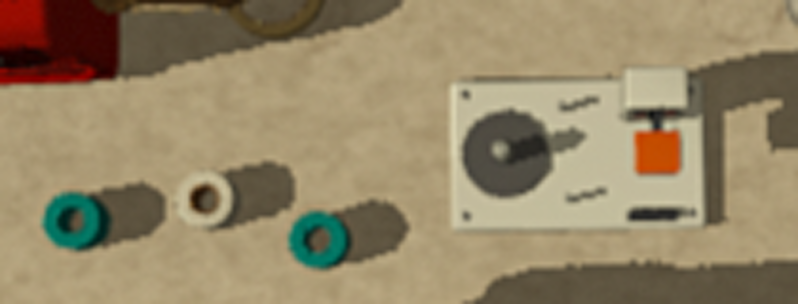

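View pics/s1.png

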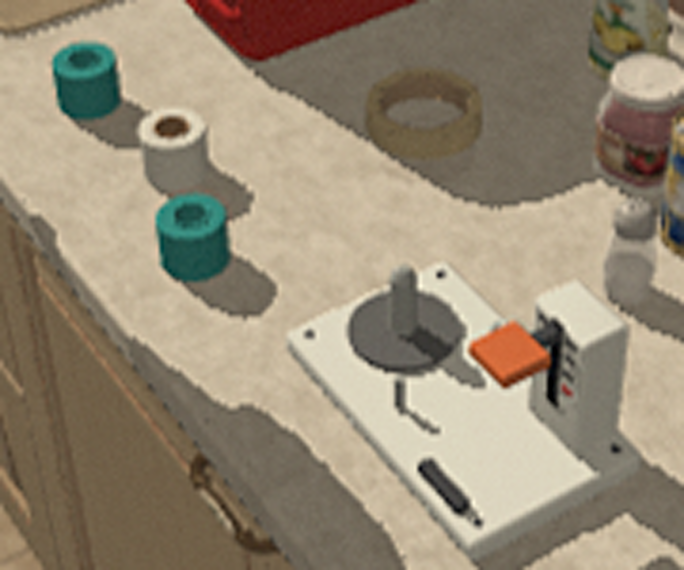

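The crops confirm it. The white roll with the brown core is at t1 (207,199), which is the full image (194.5,232.4), and its neighbours are turquoise. The spindle tip is at t1 (503,150) and s1 (403,268). Next I'll compute positions and the first move.

```bash
cat >> h.py <<'E'
def move(obs,p,yaw=0.0):
    "tool-axis shift (cm) and turn (deg) to reach p pointing down with tool x=-X turned by yaw(rad)"
    A=R.from_rotvec(obs["eef_rot"]);G=R.from_euler("z",yaw)*R.from_rotvec([0,np.pi,0])
    return (A.inv().apply(np.asarray(p)-obs["position"])/10).round(2),(A.inv()*G).as_rotvec(degrees=True).round(1)
E
python3 - <<'E'
from workcell import env
from h import *
t=env.read_camera("top");s=env.read_camera("scene");o=env.observe()
T=lambda u,v:(140+(u+.5)/3.8-.5,180+(v+.5)/3.8-.5)
S=lambda u,v:(150+(u+.5)/3.8-.5,145+(v+.5)/3.8-.5)
print("spindle top",ray(t,T(503,150),86),ray(s,S(403,268),87),tri([(t,T(503,150),0),(s,S(403,268),0)]))
C=[ray(t,T(*q),22) for q in((452,82),(452,228),(705,229))];print(C)
C=[ray(s,S(*q),22) for q in((441,263),(290,337),(470,548))];print(C)
print("roll",ray(t,T(207,199),51),ray(s,S(174,128),51))
print("red",ray(t,(145,190),200),ray(t,(145,200),0),ray(t,(166,180),200))
print(o["position"],move(o,(440,268,180)))
E
```

```text
spindle top [501.9872848  -17.10208052  86.        ] [503.01516815 -17.54189012  87.        ] (array([502.38446589, -17.42839067,  87.15671714]), [0.6, 0.6])
[array([577.40180335,  33.25092198,  22.        ]), array([433.33472211,  36.62864898,  22.        ]), array([ 424.92523037, -210.35492871,   22.        ])]
[array([570.72645186,  29.37693959,  22.        ]), array([429.48801859,  26.2815347 ,  22.        ]), array([ 423.18875121, -213.66368284,   22.        ])]
roll [466.74955141 270.75248925  51.        ] [465.62001018 266.92284423  51.        ]
red [602.8133123  407.43358289 200.        ] [598.58548691 467.56348126   0.        ] [634.99117008 336.11994875 200.        ]
[202.34960486 591.19285253 238.5198234 ] (array([-32.95, -22.88,   5.86]), array([ -0. ,  -0. , -18.9]))
```

Request:
apply_moves(translation=[[-4.7,-3.3,0.4],[-9.4,-6.5,0.8],[-14.1,-9.8,1.2],[-18.8,-13.1,1.6],[-23.5,-16.3,2]], rotation=[[0,0,-9],[0,0,-18.9],[0,0,-18.9],[0,0,-18.9],[0,0,-18.9]], grip=0)

```text
time: 0.98
position: [373.1, 359.5, 218.8]
eef_rot: [-0.0, 3.141, 0.001]
wrist_force: [1.3, 0.3, 0.8]
width: 1.003
grip_force: 0.0
```

```bash
python3 - <<'E'
from workcell import env
from h import *
o=env.observe();print(o["time"],o["position"],o["eef_rot"],move(o,(440,268,180)))
E
```

```text
0.975 [373.05047768 359.52806119 218.78031956] [-1.76074561e-04  3.14107089e+00  6.59700723e-04] (array([-6.69, -9.16,  3.88]), array([0., 0., 0.]))
```

Request:
apply_moves(translation=[[-3,-4.2,1.8],[-6.7,-9.2,3.9],[-6.7,-9.2,3.9],[-6.7,-9.2,3.9]], rotation=[[0,0,0],[0,0,0],[0,0,0],[0,0,0]])

```text
time: 1.48
position: [439.0, 269.4, 179.8]
eef_rot: [-0.001, -3.141, -0.001]
wrist_force: [0.4, 0.6, 0.7]
width: 1.005
grip_force: 0.0
```

```bash
python3 - <<'E'
from workcell import env
from h import *
o=env.observe();c=env.read_camera("wrist");cv2.imwrite("pics/w1.png",c["color"][...,::-1])
print(o["time"],o["position"],o["eef_rot"],proj(c,(467,268,51),o))
g=c["color"]
hsv=cv2.cvtColor(g,cv2.COLOR_RGB2HSV)
m=cv2.inRange(hsv,(0,0,170),(180,60,255))
k,l,st,ce=cv2.connectedComponentsWithStats(m)
for i in range(1,k):
    if st[i,4]>400: print(st[i],ce[i])
E
```

```text
1.475 [438.99040982 269.37418495 179.77379161] [-9.19726283e-04 -3.14146784e+00 -1.31527131e-03] [278.23109793 231.55136559]
[ 39  69  48  43 457] [63.12910284 91.4595186 ]
[338  89  54  60 894] [364.9541387 117.0458613]
[ 245   97   73   58 1159] [282.01121657 123.53494392]
[ 21 112  34  46 479] [ 37.92275574 134.28392484]
[152 129  67  59 465] [190.78494624 148.70537634]
[484 137  41  37 493] [502.68762677 156.4137931 ]
[  0 161  19  61 707] [  6.54596888 194.23903819]
[ 251  186   89  112 3528] [292.39597506 236.90391156]
[  82  207  105   79 1377] [129.13144517 241.94335512]
[490 224  62  47 889] [520.75253093 248.90326209]
```

View pics/w1.png

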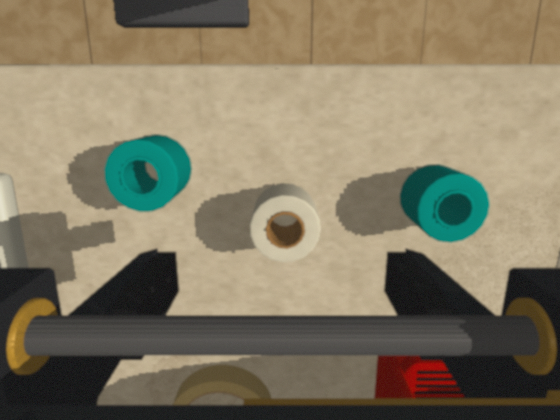

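The wrist view shows the white roll's top face centred at about (286,227) with radius 35 px, between the turquoise rolls at (147,174) and (449,205). The fingers clear all three.

```bash
python3 - <<'E'
from workcell import env
from h import *
o=env.observe();c=env.read_camera("wrist")
g=cv2.GaussianBlur(c["color"][170:290,230:345],(3,3),0)
gr=cv2.cvtColor(g,cv2.COLOR_RGB2GRAY);H=cv2.HoughCircles(gr,cv2.HOUGH_GRADIENT_ALT if 0 else cv2.HOUGH_GRADIENT,1,10,param1=120,param2=12,minRadius=30,maxRadius=40)
print(H[0][:3]+[230,170,0])
p=ray(c,(285.5,227.5),50,o);print(p,move(o,(p[0],p[1],55)),move(o,(p[0],p[1],14)))
q=ray(c,H[0][0][:2]+[230,170],50,o);print(q)
E
```

```text
[[284.5        231.5         35.90000153]]
[463.68932121 274.91551207  50.        ] (array([-2.52,  0.42, 12.51]), array([0.1, 0. , 0.1])) (array([-2.52,  0.41, 16.61]), array([0.1, 0. , 0.1]))
[466.96423449 274.15393231  50.        ]
```

Request:
apply_moves(translation=[[-2.6,0.4,4.5],[-2.6,0.4,9.5],[-2.6,0.4,14],[-2.6,0.4,16.6],[-2.6,0.4,16.6]], rotation=[[0,0,0],[0,0,0],[0,0,0],[0,0,0],[0,0,0]])

```text
time: 2.2
position: [463.1, 274.4, 12.5]
eef_rot: [0.005, -3.139, 0.001]
wrist_force: [-0.1, 0.5, -0.6]
width: 1.0
grip_force: 0.0
```

Request:
apply_moves(translation=[[0,0,0],[0,0,0],[0,0,0],[0,0,0],[0,0,0]], rotation=[[0,0,0],[0,0,0],[0,0,0],[0,0,0],[0,0,0]], grip=255, grip_force=15)

```text
time: 2.82
position: [465.5, 273.2, 14.6]
eef_rot: [0.0, 3.14, 0.001]
wrist_force: [-0.6, -0.4, 5.9]
width: 0.641
grip_force: 15.0
```

Request:
apply_moves(translation=[[0,0,-4],[0,0,-8],[0,0,-12],[-0.5,-4,-12],[-1,-9,-12]], rotation=[[0,0,0],[0,0,0],[0,0,0],[0,0,0],[0,0,0]])

```text
time: 3.45
position: [475.4, 183.3, 134.5]
eef_rot: [-0.004, 3.14, 0.003]
wrist_force: [0.9, -0.5, -0.0]
width: 0.637
grip_force: 15.0
```

Request:
apply_moves(translation=[[0,-4,0],[0,-8,0],[0,-11.5,0],[0,-11.5,0],[0,-11.5,0]], rotation=[[0,0,0],[0,0,0],[0,0,0],[0,0,0],[0,0,0]])

```text
time: 4.08
position: [475.2, 68.9, 133.8]
eef_rot: [-0.001, 3.141, 0.002]
wrist_force: [-0.4, -0.3, -1.7]
width: 0.639
grip_force: 15.0
```

```bash
python3 - <<'E'
from workcell import env
from h import *
o=env.observe();c=env.read_camera("wrist");cv2.imwrite("pics/w2.png",c["color"][...,::-1])
print(o["time"],o["position"],o["eef_rot"],o["width"],proj(c,(502.4,-17.4,88),o),proj(c,o["position"]+[0,0,36],o))
E
```

```text
4.075 [475.17588534  68.87033577 133.82615299] [-7.17752016e-04  3.14101947e+00  1.86273724e-03] 0.6392242223694128 [125.32035465 280.01145585] [279.42363089 318.7404674 ]
```

View pics/w2.png

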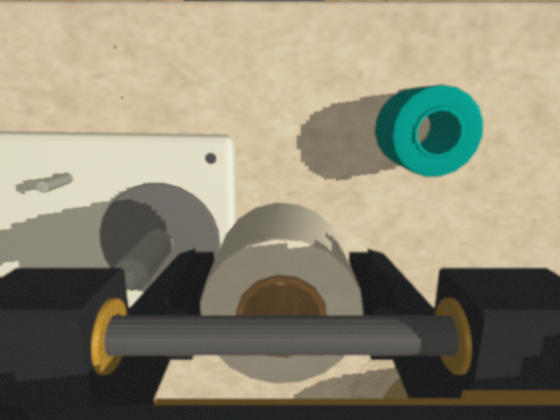

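The roll is held at about (281,313), upright. The spindle tip at about (132,275) is half hidden by the gripper, so I'll shift forward for a clear look.

Request:
apply_moves(translation=[[-2,0,0],[-4,0,0],[-4,0,0],[-4,0,0]], rotation=[[0,0,0],[0,0,0],[0,0,0],[0,0,0]])

```text
time: 4.62
position: [513.8, 68.8, 133.5]
eef_rot: [0.003, -3.14, -0.0]
wrist_force: [-0.7, 1.3, -0.5]
width: 0.64
grip_force: 15.0
```

```bash
python3 - <<'E'
from workcell import env
from h import *
o=env.observe();c=env.read_camera("wrist");a=cv2.resize(c["color"][80:400,60:380],None,fx=1.85,fy=1.85,interpolation=2);cv2.imwrite("pics/w3.png",a[...,::-1])
print(o["time"],o["position"],o["eef_rot"],o["width"],proj(c,(502.4,-17.4,88),o),proj(c,o["position"]+[0,0,36],o))
E
```

```text
4.625 [513.76392045  68.80110955 133.53904908] [ 2.63697586e-03 -3.14017446e+00 -1.02720593e-04] 0.6403559780715175 [117.23454225 213.94256224] [279.29973389 318.54164152]
```

View pics/w3.png

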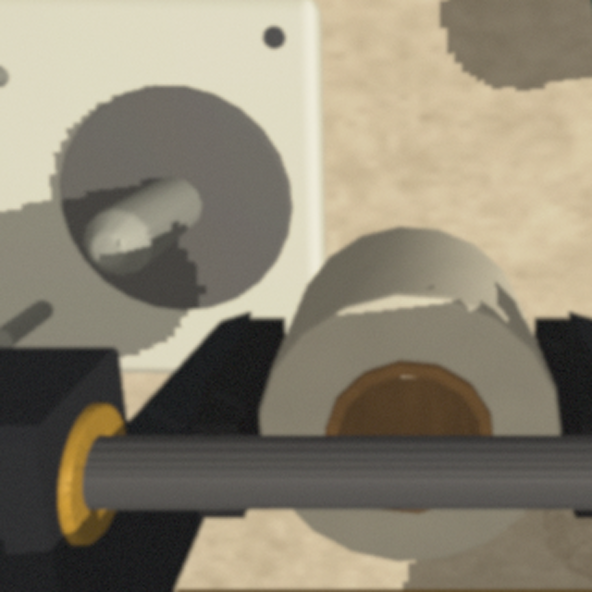

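The spindle tip is at crop (107,245), full image (117.8,212.4), which is within 1 mm of the prediction. The roll's top face is centred at crop (409,430) and its core at (410,437).

```bash
python3 - <<'E'
from workcell import env
from h import *
o=env.observe();c=env.read_camera("wrist");o2=env.observe();P=o["position"];print(P,o2["position"],o["eef_rot"])
F=lambda u,v:(60+(u+.5)/1.85-.5,80+(v+.5)/1.85-.5)
print("tip",ray(c,F(107,245),88,o),"table",ray(c,F(177,196.5),28,o))
f=ray(c,F(409,430),P[2]+35.5,o);k=ray(c,F(410,437),P[2]+37,o);print("face-TCP",f-P,"core",k-P)
E
```

```text
[513.67016373  68.57331858 133.58059437] [513.75423878  68.42351716 133.61464027] [ 2.38662462e-03 -3.14010080e+00  1.87216765e-04]
tip [501.3443371  -17.35070244  88.        ] table [500.45481561 -16.49365179  28.        ]
face-TCP [-2.04926543  0.51675664 35.5       ] core [-1.57221168  0.69303261 37.        ]
```

Request:
apply_moves(translation=[[0.4,-3,0],[0.8,-6,0],[1.05,-8.65,0],[1.05,-8.65,0],[1.05,-8.65,0]], rotation=[[0,0,0],[0,0,0],[0,0,0],[0,0,0],[0,0,0]])

```text
time: 5.35
position: [504.5, -17.1, 133.9]
eef_rot: [-0.002, 3.141, 0.002]
wrist_force: [0.1, 0.1, -1.3]
width: 0.637
grip_force: 15.0
```

```bash
python3 - <<'E'
from workcell import env
from h import *
o=env.observe();c=env.read_camera("wrist");cv2.imwrite("pics/w4.png",c["color"][...,::-1]);o=env.observe()
print(o["time"],o["position"],o["wrist_force"],move(o,(503.3,-17.8,75)))
E
```

```text
5.4 [504.599161   -16.71756026 133.86253865] [ 1.43792955 -0.16645463 -0.90255749] (array([ 0.13, -0.12,  5.89]), array([0.1, 0. , 0.1]))
```

Request:
apply_moves(translation=[[0.1,-0.1,1],[0.1,-0.1,2],[0.1,-0.1,3],[0.1,-0.1,4],[0.1,-0.1,5]], rotation=[[0,0,0],[0,0,0],[0,0,0],[0,0,0],[0,0,0]])

```text
time: 6.02
position: [503.5, -19.4, 82.9]
eef_rot: [0.0, -3.141, -0.0]
wrist_force: [-0.4, -0.4, -1.0]
width: 0.642
grip_force: 15.0
```

Request:
apply_moves(translation=[[0,0,1],[0,0,2],[0,0,3],[0,0,3.6],[0,0,3.7]], rotation=[[0,0,0],[0,0,0],[0,0,0],[0,0,0],[0,0,0]])

```text
time: 6.65
position: [503.3, -19.4, 46.3]
eef_rot: [0.0, -3.141, 0.0]
wrist_force: [0.3, -0.3, -0.5]
width: 0.639
grip_force: 15.0
```

Request:
apply_moves(translation=[[0,0,0.2],[0,0,0.35],[0,0,0.45],[0,0,0.45]], rotation=[[0,0,0],[0,0,0],[0,0,0],[0,0,0]])

```text
time: 7.15
position: [503.6, -19.5, 42.6]
eef_rot: [-0.0, 3.141, -0.0]
wrist_force: [-0.1, 0.5, 3.0]
width: 0.64
grip_force: 15.0
```

Request:
apply_moves(translation=[[0,0,0],[0,0,0],[0,0,0],[0,0,0],[0,0,0]], rotation=[[0,0,0],[0,0,0],[0,0,0],[0,0,0],[0,0,0]], grip=0)

```text
time: 7.78
position: [503.5, -19.4, 42.2]
eef_rot: [0.0, -3.142, -0.0]
wrist_force: [0.0, -0.0, -0.1]
width: 1.0
grip_force: 0.0
```

Request:
apply_moves(translation=[[0,0,-1],[0,0,-4],[0,0,-8],[0,0,-12],[0,0,-15]], rotation=[[0,0,0],[0,0,0],[0,0,0],[0,0,0],[0,0,0]])

```text
time: 8.4
position: [503.6, -19.6, 194.5]
eef_rot: [-0.0, 3.14, 0.0]
wrist_force: [-0.2, -0.1, -0.3]
width: 0.993
grip_force: 0.0
```

```bash
python3 - <<'E'
from workcell import env
from h import *
o=env.observe();c=env.read_camera("wrist");a=c["color"][100:400,:]
s=env.read_camera("scene");b=cv2.resize(s["color"][190:290,200:340],(420,300),interpolation=2)
im=np.vstack([a,np.pad(b,((0,0),(0,140),(0,0)))]);cv2.imwrite("pics/w5.png",im[...,::-1])
print(o["time"],o["position"],o["eef_rot"],proj(c,(501.5,-17.2,88),o),proj(c,(501.5,-17.2,78),o),proj(s,(501.5,-17.2,78)))
E
```

```text
8.4 [503.57506253 -19.56771236 194.5353234 ] [-5.36949185e-06  3.13997346e+00  3.44771956e-05] [283.44432382 201.04340437] [283.34654091 197.4468202 ] [255.1878885  217.67868858]
```

View pics/w5.png

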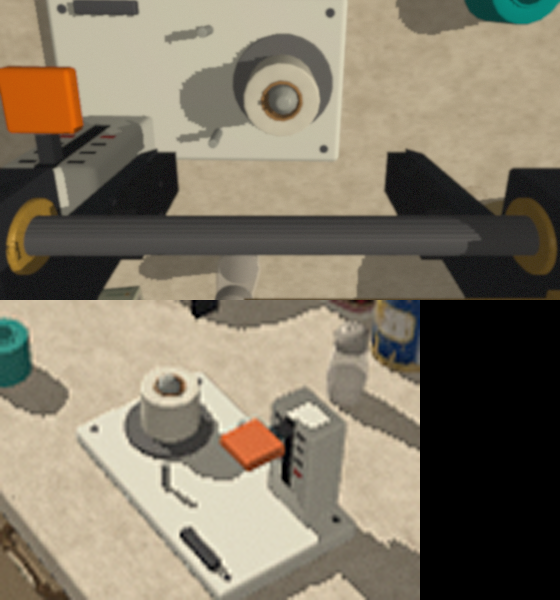

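The roll is seated flat on the turntable with the spindle showing through its hole. The lever pad is at rest at about (39,199) in the full wrist image. Next I'll close the fingers and go above the pad.

```bash
python3 - <<'E'
from workcell import env
from h import *
o=env.observe();c=env.read_camera("wrist")
hsv=cv2.cvtColor(c["color"],cv2.COLOR_RGB2HSV)
m=cv2.inRange(hsv,(4,170,60),(16,255,255));k,l,st,ce=cv2.connectedComponentsWithStats(m);i=1+st[1:,4].argmax()
print(st[i],ce[i]);p=ray(c,ce[i],129,o);print(p,[ray(c,q,130,o) for q in((st[i,0],st[i,1]),(st[i,0]+st[i,2],st[i,1]+st[i,3]))],move(o,(p[0],p[1],160)))
E
```

```text
[   0  163   83   68 4993] [ 40.27538554 196.21810535]
[ 489.74284204 -158.31579045  129.        ] [array([ 470.14511113, -176.86553781,  130.        ]), array([ 510.8201316 , -136.13591061,  130.        ])] (array([  1.57, -13.9 ,   3.54]), array([ 0. ,  0.4, -0. ]))
```

Request:
apply_moves(translation=[[0.4,-4,0],[0.9,-9,0],[1.3,-13.5,0],[1.3,-14,0],[1.3,-14,0]], rotation=[[0,0,0],[0,0,0],[0,0,0],[0,0,0],[0,0,0]], grip=255)

```text
time: 9.18
position: [490.0, -159.0, 191.4]
eef_rot: [-0.0, -3.14, -0.002]
wrist_force: [-0.6, 1.0, -0.5]
width: 0.458
grip_force: 0.0
```

Request:
apply_moves(translation=[[0.1,0,1],[0.2,-0.1,2],[0.2,-0.1,3.5],[0.2,-0.1,4.8],[0.2,-0.1,4.8]], rotation=[[0,0,0],[0,0,0],[0,0,0],[0,0,0],[0,0,0]])

```text
time: 9.8
position: [487.7, -160.1, 142.9]
eef_rot: [0.001, -3.139, -0.001]
wrist_force: [-0.8, 0.2, 1.5]
width: 0.004
grip_force: 0.0
```

Request:
apply_moves(translation=[[0,0,0.5],[0,0,1.2],[0,0,1.7],[0,0,2.2],[0,0,2.7]], rotation=[[0,0,0],[0,0,0],[0,0,0],[0,0,0],[0,0,0]])

```text
time: 10.42
position: [488.7, -160.5, 117.3]
eef_rot: [-0.0, 3.141, -0.0]
wrist_force: [0.0, 0.1, 3.4]
width: 0.004
grip_force: 2.1
```

Request:
apply_moves(translation=[[0,0,0.7],[0,0,1.4],[0,0,2.1],[0,0,2.7],[0,0,3]], rotation=[[0,0,0],[0,0,0],[0,0,0],[0,0,0],[0,0,0]])

```text
time: 11.05
position: [488.7, -160.5, 87.2]
eef_rot: [-0.0, 3.141, -0.0]
wrist_force: [-1.3, 0.2, 6.3]
width: 0.009
grip_force: 3.3
```

Request:
apply_moves(translation=[[0,0,0.1],[0,0,0.2],[0,0,0.2],[0,0,0.2],[0,0,0.2]], rotation=[[0,0,0],[0,0,0],[0,0,0],[0,0,0],[0,0,0]])

```text
time: 11.68
position: [488.7, -160.6, 85.6]
eef_rot: [-0.0, 3.141, -0.001]
wrist_force: [-1.0, -0.1, 7.3]
width: 0.007
grip_force: 3.7
```

```bash
python3 - <<'E'
from workcell import env
from h import *
s=env.read_camera("scene");o=env.observe();print(o["time"],o["position"],o["wrist_force"])
b=cv2.resize(s["color"][180:300,200:360],(800,600),interpolation=2);cv2.imwrite("pics/s6.png",b[...,::-1])
E
```

```text
11.725 [ 488.70121133 -160.542291     85.58058423] [-1.20043792  0.05205023  6.72620735]
```

View pics/s6.png

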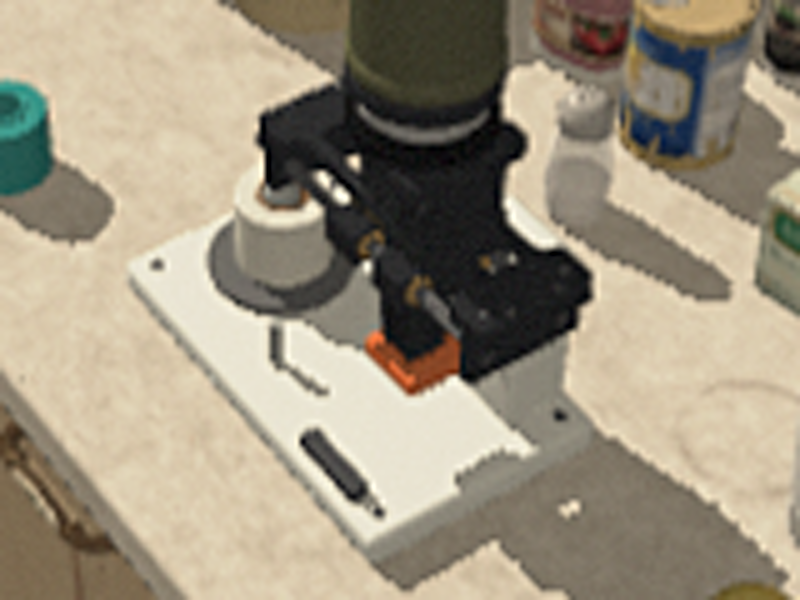

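The roll is still seated and the fingers hold the orange pad down at z ≈ 85.6 mm with about 7 N. I'll add 1 mm for margin and hand in.

Request:
apply_moves(translation=[[0,0,0.1],[0,0,0.1],[0,0,0.1],[0,0,0.1]], rotation=[[0,0,0],[0,0,0],[0,0,0],[0,0,0]])

```text
time: 12.22
position: [488.7, -160.6, 84.7]
eef_rot: [-0.0, 3.141, -0.001]
wrist_force: [-1.1, 0.2, 8.0]
width: 0.007
grip_force: 4.1
```

```bash
python3 - <<'E'
from workcell import env
o=env.observe();print(o["position"],o["wrist_force"]);print(env.hand_in())
E
```

```text
[ 488.70537043 -160.55254213   84.67127764] [-1.05500018  0.21484987  7.95596622]
the job is handed in; nothing more can be done
None
```

I handed the job in at about 12 s: the white roll is seated flat on the spindle and released, and the fingers hold the lever down about 45 mm (third click) with about 8 N; the hand-in returned no verdict.

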